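Put the paints away in the art store

TASK

Put the paints away: stand the three flat-capped paint bottles upright in the orange caddy, each in the compartment of its own size (large in the largest, medium in the middle-sized, small in the smallest), setting them down rather than dropping them, and let go of the lidded pot low over the upper half of the blue sloping rack so that it slides down by itself to rest flat against the stop. The glue bottles with pointed nozzles and the open pot do not belong there: leave them standing where they are.

Things in the scene. Friction and masses are not known exactly. Their poses are not given: they have to be found in the camera images.
- paint_large_mid (a point): Large paint bottle, loose and standing: round white body 54 mm in diameter with a flat-topped straight black screw cap (32 mm in diameter, the top 32 mm of the bottle); 94 mm high in all. The point is at its centre, half-way up; z up.
- paint_medium_mid (a point): Medium paint bottle, loose and standing: round white body 44 mm in diameter with a flat-topped straight black screw cap (28 mm in diameter, the top 32 mm of the bottle); 88 mm high in all. The point is at its centre, half-way up; z up.
- paint_small_mid (a point): Small paint bottle, loose and standing: round white body 32 mm in diameter with a flat-topped straight black screw cap (22 mm in diameter, the top 32 mm of the bottle); 82 mm high in all. The point is at its centre, half-way up; z up.
- lidded_pot_mid (a point): Closed paint pot with a flat lid, loose and standing: white, round, lid 56 mm in diameter (the top 14 mm), body 53 mm, 46 mm high. The point is at its centre, half-way up; z up.
- caddy: Orange open caddy fixed to the table, 82 (its x) by 198 (its y) by 45 mm high, walls and floor 4 mm thick; three compartments in a row along y, each 74 mm long in x and centred at x = 0: the largest 74 mm wide in y, centred at y = +58 mm; the middle one 60 mm wide at y = -13 mm; the smallest 48 mm wide at y = -71 mm. Origin at the centre of its underside, z up.
- rack: Blue rack fixed to the table: a slippery lane 72 mm wide, side rims 14 mm high, along its x, falling at 22 deg to a 24 mm high stop at its -x end; 80 mm wide overall. Slope surface 14 mm above the table at x = -85 mm (stop), 83 mm at x = +85 mm (top). A pot let go on it slides by itself; at the stop its centre is at x = -68, y = 0, z = 46 mm. Origin: centre of the underside, z up.
- glue_large_mid (a point): Large glue bottle, loose and standing: the same white body, 54 mm in diameter, but on top a slim black nozzle that tapers to a point; 94 mm high in all. The point is at its centre, half-way up. It stays where it is.
- glue_medium_mid (a point): Medium glue bottle, loose and standing: the same white body, 44 mm in diameter, but on top a slim black nozzle that tapers to a point; 88 mm high in all. The point is at its centre, half-way up. It stays where it is.
- open_pot_mid (a point): Open empty pot without a lid, loose and standing: white, round, about 56 mm across the rim and 46 mm high, one can look into it. The point is at its centre, half-way up. It stays where it is.
Things that resemble listed ones, but are neither listed nor needed, are in the scene too. Leave any red look-alike of the part that bears paint_small_mid alone.

How it is judged:
On the way:
1. the lidded pot has been let go on the upper half of the rack's slope (x of lidded_pot_mid in the frame of rack between -0.005 and 0.08 m and y of lidded_pot_mid in the frame of rack between -0.02 and 0.02 m and z of lidded_pot_mid in the frame of rack between 0.06 and 0.125 m and contact force between the fingers and lidded_pot below 0.1 N), for 0.03 s.
At the end, for the whole second after the job is handed in: Each paint bottle stands upright (within 0.1 rad) on the floor of its own compartment; the lidded pot rests flat on the slope against the stop (centre within 8 mm along and 12 mm across); the two glue bottles and the open pot stand within 20 mm of where they were; all is released and at rest (x of paint_large_mid in the frame of caddy between -0.013 and 0.013 m and y of paint_large_mid in the frame of caddy between 0.045 and 0.071 m and z of paint_large_mid in the frame of caddy between 0.045 and 0.057 m and angle between each of paint_large_mid, paint_medium_mid, paint_small_mid's own z axis and vertical below 0.1 rad and linear speed of each of paint_large, paint_medium, paint_small, lidded_pot below 0.02 m/s and x of paint_medium_mid in the frame of caddy between -0.018 and 0.018 m and y of paint_medium_mid in the frame of caddy between -0.024 and -0.002 m and z of paint_medium_mid in the frame of caddy between 0.042 and 0.054 m and x of paint_small_mid in the frame of caddy between -0.024 and 0.024 m and y of paint_small_mid in the frame of caddy between -0.082 and -0.06 m and z of paint_small_mid in the frame of caddy between 0.039 and 0.051 m and x of lidded_pot_mid in the frame of rack between -0.0757 and -0.0597 m and y of lidded_pot_mid in the frame of rack between -0.012 and 0.012 m and z of lidded_pot_mid in the frame of rack between 0.0378 and 0.0538 m and angle between lidded_pot_mid's own z axis and vertical between 0.264 and 0.504 rad and distance of each of glue_large_mid, glue_medium_mid, open_pot_mid from where it was at the start of the episode below 0.02 m and angle between each of glue_large_mid, glue_medium_mid, open_pot_mid's own z axis and vertical below 0.2 rad); the robot touches nothing.
It fails at once if the glue large is moved or knocked over (distance of glue_large_mid from where it was at the start of the episode above 0.02 m or angle between glue_large_mid's own z axis and vertical above 0.4 rad).
It fails at once if the glue medium is moved or knocked over (distance of glue_medium_mid from where it was at the start of the episode above 0.02 m or angle between glue_medium_mid's own z axis and vertical above 0.4 rad).
It fails at once if the open pot is moved or knocked over (distance of open_pot_mid from where it was at the start of the episode above 0.02 m or angle between open_pot_mid's own z axis and vertical above 0.4 rad).
It fails at once if a paint bottle is dropped (falls free at more than 0.75 m/s) ((contact force between anything else and paint_large below 0.05 N and linear speed of paint_large above 0.75 m/s) or (contact force between anything else and paint_medium below 0.05 N and linear speed of paint_medium above 0.75 m/s) or (contact force between anything else and paint_small below 0.05 N and linear speed of paint_small above 0.75 m/s)).
It also fails if it takes over 110 s, if anything falls off the work surface, if the arm or the gripper's body presses on something with over 40 N, if the wrist force passes 120 N, or if a joint passes its speed limit or range.

ROBOT

A 6-joint arm with a two-finger parallel gripper is mounted at the origin on the work surface. World frame = base frame: x ahead of the robot, y to its left, z up, the work surface at z = 0. Lengths are in m, angles in rad, forces in N, time in s.
With the tool pointing down it reaches from about 0.35 to 0.775 m from the base axis. Payload 5.5 kg.
Tool frame: the origin (TCP) lies between the finger pads; the fingertips stand 11 mm ahead of it and the grasp point (between the pads) lies 8 mm behind it (tips_ahead is the distance from the TCP to the fingertips, in m); z points along the fingers, y is the line along which they close (so a half turn about z gives the same grasp; the last joint's range is limited). The gripper opens to 85 mm and grips with 20 to 120 N. Pads are 22 mm wide; open, the fingers measure 114 mm over their backs; the gripper's body (76 mm by 85 mm) begins 54 mm behind the grasp point. The pads swing forward as they close: fully open they stand 13 mm farther back than shut.
Start: joints at [-1.328, 0.313, 0.046, 1.304, 0, 1.431], TCP at [0.215, -0.533, 0.242] pointing down, gripper open.
Joint ranges: [-2.76, 2.76], [-0.86, 1.69], [-1.03, 1.26], [-2.2, 2.34], [-1.47, 1.5], [-3.14, 3.14]. Speed limits (rad/s): [2.57, 2.57, 3.14, 3.14, 3.14, 3.14].

INTERFACE

Orientations are given as a unit quaternion [w, x, y, z].
In Python, from workcell import * gives the robot as it stands. The module is installed in compiled form; this text tells all that it offers.
- The arm moves only by the tool jog_arm, never from a script. Its argument "moves" is a list of rows, each an object with "fingers": the closure, from 0 (fully open) to 1 (shut); "slide": the shift along the tool's x, y, z in mm, a list of three; "angular": the turn, a rotation vector about the tool's x, y, z in degrees, a list of three. A call has 1 to 10 rows; each row is the pose to reach, as a shift and turn from the pose commanded when the call began, along the tool's axes at that moment; what a row does not reach only later rows make up. A row lasts 1/12 s, in which the tool goes at most 41.7 mm and 7.16 degrees, less where a joint would pass 70% of its speed; a pose out of reach is approached as far as the arm can. A call with a gripper value outside its range is refused whole. The fingers move at their own pace and stop on an object; "squeeze" is the grip in N (left out, the last holds). Time passes only in rows, so rows that repeat a pose let the fingers close. It gives the time, the measured TCP pose, the force, the opening and the grip force at its end, in the units of the state.
- get_state(): the state, without advancing time (a new reading comes with each control period).
- read_camera(name): name is "scene" or "top" or "wrist"; returns a dict with "color" (384x512x3 uint8, red, green, blue), "fovy" (degrees; the focal length in pixels is half the picture's height over the tangent of half this angle, whatever the lens; pixels are square), "cx", "cy" (the principal point, pixels), "world_from_camera" (4x4, takes a point from camera to world coordinates); the wrist camera has in their place "tool_from_camera" (4x4, takes a point from camera to tool coordinates, whose origin is the TCP and whose axes are the flange's). Camera axes: x right, y down, z forward; pixel columns grow to the right and rows downward; lengths in m; the calibration is good to about 2 mm. A picture is of the moment at which its call begins: read the wrist's pose just before it. There is no depth.
- hand_in(): hands the job in; it is judged then, once.
Trained networks look in a picture, given as the dict that the camera call returned (one of the last four; its "shot" number tells which), for a name from the list of things; names that differ only in an ending like _2 or _b are one class to them, and where a whole thing is asked for, a point or a joint stands for the part that bears it (a point fixed in the world has none). Each returns a list of dicts, best first, with "p" (0 to 1); they miss things now and then, are a little off and sometimes report something else, mostly with a low value. They report only what shows in the picture. A call takes as long as a camera call. They do not tell look-alikes from the thing itself.
- look_for(target, picture): "point" ([column, row] in pixels, amid what is visible of it).
- tip_of(target, picture): "point" ([column, row] in pixels: a listed point, or the origin of a listed thing).
The state is a dict: "clock": time; "joint_pos": joint angles; "qvel": joint speeds; "tau": joint torques, N m; "tcp_pos": TCP position; "orientation": TCP orientation; "wrist_force": force on the tool from outside, world axes, zero at the start; "ft_torque": the same for the moment, N m; "finger_gap": finger opening in m; "grip_force": force on a finger pad.
Only numpy, scipy, OpenCV 4.12 (cv2) and the standard library are available. Lean on these libraries where they do the work, as an engineer would, in place of code of your own. Each camera call takes 0.05 s, during which the arm holds its last target. There are 200 camera calls.

## Working session

There is one attempt and no reset: what is moved stays moved. The work goes in short steps, Python scripts to look and compute and a tool call to move; the robot and the scene stay as the last step left them, time stands still between calls to the robot, and variables do not carry over. Pictures are saved under pics/ and viewed, at most 14 in all, crops included, and the job is handed in when it is done.

Besides the shell and the picture viewer there is one more tool, called after "Request:" as a command line: name --argument value ..., lists and objects as JSON in quotes. jog_arm: Moves the arm, as the interface text tells. Its arguments: {"type":"object","properties":{"moves":{"type":"array","items":{"type":"object","properties":{"fingers":{"type":"number"},"slide":{"type":"array","items":{"type":"number"}},"angular":{"type":"array","items":{"type":"number"}}}}},"squeeze":{"type":"number"}},"required":["moves"]}

```bash
mkdir -p pics; cat > h.py <<'E'
from workcell import *
import numpy as np, cv2
from scipy.spatial.transform import Rotation as R
def cam(n):
    s=get_state(); d=read_camera(n)
    if n=="wrist":
        T=np.eye(4);q=s["orientation"];T[:3,:3]=R.from_quat([q[1],q[2],q[3],q[0]]).as_matrix();T[:3,3]=s["tcp_pos"]
        d["W"]=T@np.array(d["tool_from_camera"])
    else: d["W"]=np.array(d["world_from_camera"])
    return d
def ray(d,p,z):
    f=d["color"].shape[0]/2/np.tan(np.radians(d["fovy"])/2)
    v=d["W"][:3,:3]@np.array([(p[0]-d["cx"])/f,(p[1]-d["cy"])/f,1]); o=d["W"][:3,3]
    return o+v*(z-o[2])/v[2]
def proj(d,P):
    f=d["color"].shape[0]/2/np.tan(np.radians(d["fovy"])/2)
    c=np.linalg.inv(d["W"])@np.append(P,1); return [f*c[0]/c[2]+d["cx"],f*c[1]/c[2]+d["cy"]]
def save(d,n,s=1.5): cv2.imwrite("pics/"+n,cv2.resize(d["color"][:,:,::-1],None,fx=s,fy=s))
E
cat > a.py <<'E'
from h import *
Z=dict(paint_large_mid=.047,paint_medium_mid=.044,paint_small_mid=.041,lidded_pot_mid=.023,glue_large_mid=.047,glue_medium_mid=.044,open_pot_mid=.023,caddy=0,rack=0)
for c in ("top","scene"):
    d=cam(c); save(d,c+"0.png"); print(c,d["fovy"],np.round(d["W"][:3,3],3))
    for n,z in Z.items():
        print(n,[(round(r["p"],2),np.round(r["point"]).tolist(),np.round(ray(d,r["point"],z)[:2],3).tolist()) for r in tip_of(n,d)[:4]])
E
python3 a.py
```

```text
top 54.008160853865654 [ 0.46  -0.013  0.899]
paint_large_mid [(0.85, [265.0, 242.0], [0.463, -0.01])]
paint_medium_mid [(0.84, [218.0, 156.0], [0.662, 0.096])]
paint_small_mid [(0.79, [339.0, 187.0], [0.584, -0.182]), (0.47, [364.0, 159.0], [0.647, -0.242])]
lidded_pot_mid [(0.64, [303.0, 155.0], [0.665, -0.105])]
glue_large_mid [(0.96, [262.0, 152.0], [0.671, -0.006])]
glue_medium_mid [(0.88, [255.0, 193.0], [0.575, 0.012])]
open_pot_mid [(0.94, [208.0, 210.0], [0.54, 0.121])]
caddy [(0.75, [408.0, 210.0], [0.531, -0.35])]
rack [(0.76, [129.0, 224.0], [0.514, 0.317])]
scene 51.45742608946924 [ 1.295 -0.302  0.736]
paint_large_mid [(0.61, [234.0, 175.0], [0.45, -0.008])]
paint_medium_mid [(0.56, [306.0, 213.0], [0.665, 0.104])]
paint_small_mid [(0.71, [192.0, 222.0], [0.577, -0.17]), (0.58, [174.0, 251.0], [0.654, -0.233])]
lidded_pot_mid [(0.92, [229.0, 243.0], [0.665, -0.105])]
glue_large_mid [(0.87, [265.0, 226.0], [0.67, -0.011])]
glue_medium_mid [(0.24, [267.0, 225.0], [0.665, -0.004])]
open_pot_mid [(0.93, [289.0, 190.0], [0.545, 0.119])]
caddy [(0.58, [116.0, 240.0], [0.52, -0.353])]
rack [(0.57, [343.0, 174.0], [0.518, 0.317])]
```

View pics/top0.png

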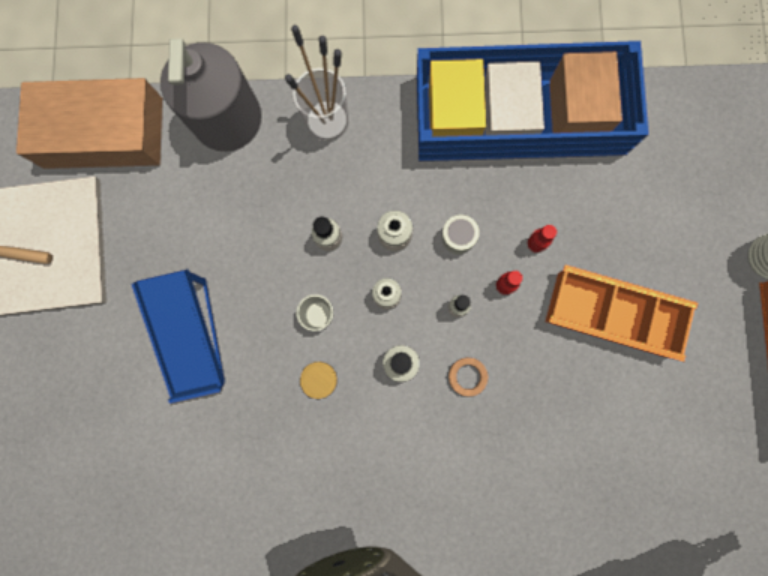

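View pics/scene0.png

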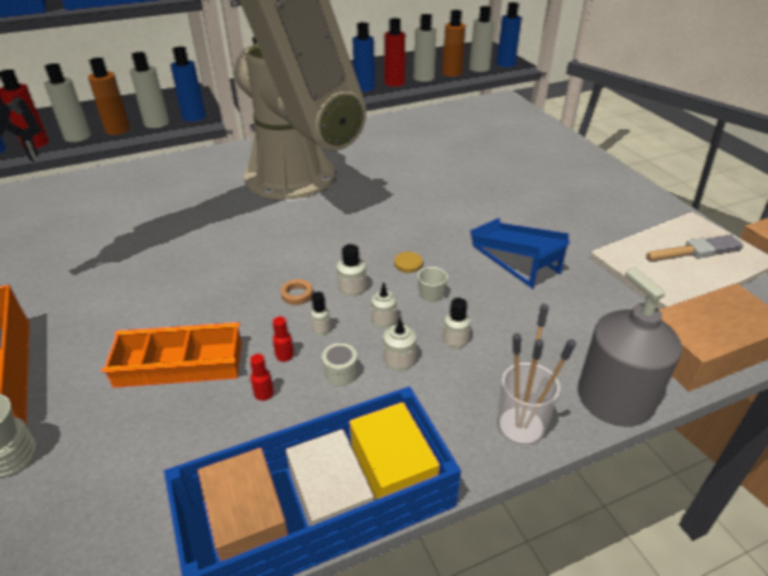

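The networks took red look-alikes for the small paint. The black-capped small bottle is at about (307,202) in the unscaled top image, large at (267,243), medium at (217,155). The rack's stop is on the robot's side. Next I fit the caddy and rack by silhouette.

```bash
cat > b.py <<'E'
from h import *
from scipy.optimize import minimize
ds=[cam("top"),cam("scene")]
s=get_state(); print(s["tcp_pos"],s["orientation"])
def masks(lo,hi,rois):
    out=[]
    for d,(a,b,c,e) in zip(ds,rois):
        h=cv2.cvtColor(d["color"],cv2.COLOR_RGB2HSV); m=cv2.inRange(h,lo,hi); k=np.zeros_like(m); k[b:e,a:c]=m[b:e,a:c]
        cs=cv2.findContours(k,cv2.RETR_EXTERNAL,2)[0]; c=max(cs,key=cv2.contourArea); k[:]=0; cv2.fillPoly(k,[cv2.convexHull(c)],255); out.append(k)
    return out
def fit(pts,ms,x0,use):
    def hull(x,d):
        c,s=np.cos(x[2]),np.sin(x[2]); P=[proj(d,[x[0]+c*p[0]-s*p[1],x[1]+s*p[0]+c*p[1],p[2]]) for p in pts]
        return cv2.convexHull(np.array(P,np.float32))
    def cost(x):
        t=0
        for i in use:
            m=np.zeros(ms[i].shape,np.uint8); m=cv2.resize(m,None,fx=4,fy=4); cv2.fillPoly(m,[np.int32((hull(x,ds[i])+.5)*4)],255)
            t+=np.mean((m>0)!=(cv2.resize(ms[i],None,fx=4,fy=4)>127))/np.mean(ms[i]>0)
        return t
    r=minimize(cost,x0,method="Nelder-Mead",options=dict(initial_simplex=np.array(x0)+np.array([[0,0,0],[.02,0,0],[0,.02,0],[0,0,.15]])))
    for i in use: cv2.polylines(ds[i]["color"],[np.int32(hull(r.x,ds[i]))],True,(255,0,255))
    print(np.round(r.x,4),r.fun)
box=[(x,y,z) for x in(-.041,.041) for y in(-.099,.099) for z in(0,.045)]
t=np.tan(np.radians(22))
rk=[(x+dx,y,z) for y in(-.04,.04) for x,z,dx in((-.089,.0,0),(-.089,.036,0),(.085,.083,0),(.085,.096,-.005),(.085,.0,0))]
mc=masks((5,150,80),(18,255,255),[(360,170,470,245),(65,210,165,262)])
mr=masks((105,130,40),(125,255,255),[(80,170,155,275),(305,140,385,195)])
for u in ([0],[1],[0,1]):
  fit(box,mc,[.525,-.35,-.25],u); fit(rk,mr,[.514,.317,.15],u)
im=np.hstack([cv2.resize(ds[0]["color"][170:275,80:155],None,fx=4,fy=4),cv2.resize(ds[0]["color"][170:275,360:470],None,fx=4,fy=4)])
cv2.imwrite("pics/fit.png",im[:,:,::-1])
E
python3 b.py
```

```text
[ 0.21475674 -0.53342629  0.24233296] [ 4.76884716e-05  9.81738185e-01  1.90237048e-01 -1.10586366e-05]
[ 0.5351 -0.3513 -0.3218] 0.04832474226804124
[0.514  0.321  0.2101] 0.06219287469287469
[ 0.5318 -0.3481 -0.3219] 0.04224933055638203
[0.5128 0.321  0.1748] 0.053369679453494474
[ 0.5327 -0.35   -0.3209] 0.10381154395322945
[0.5128 0.3199 0.2079] 0.12112897842666628
```

View pics/fit.png

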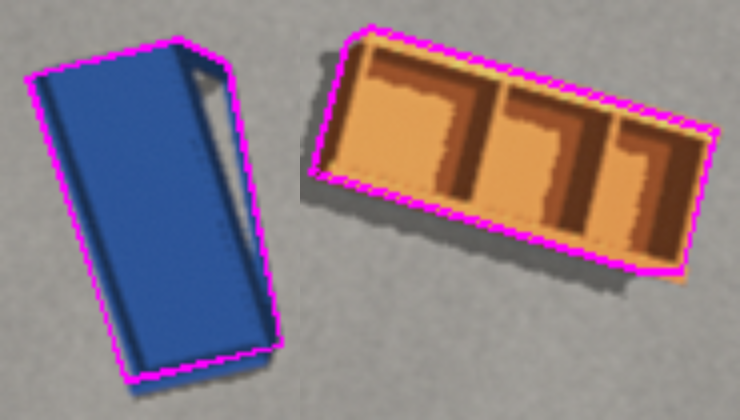

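Fits agree to about 3 mm: caddy ≈ (0.533, -0.350, yaw -0.32), rack ≈ (0.513, 0.320, yaw 0.2). I'll move to a viewpoint with the wrist camera.

Request:
jog_arm --moves '[{"slide":[33,-17,-20],"angular":[0,0,-6.8],"fingers":0.3},{"slide":[65,-34,-40],"angular":[0,0,-13.6],"fingers":0.3},{"slide":[100,-52,-60],"angular":[0,0,-20.4],"fingers":0.3},{"slide":[135,-70,-80],"angular":[0,0,-27.2],"fingers":0.3},{"slide":[170,-89,-95],"angular":[0,0,-34],"fingers":0.3},{"slide":[205,-107,-110],"angular":[0,0,-40.8],"fingers":0.3},{"slide":[240,-125,-120],"angular":[0,0,-47.6],"fingers":0.3},{"slide":[275,-143,-130],"angular":[0,0,-54.4],"fingers":0.3},{"slide":[310,-162,-138],"angular":[0,0,-61.3],"fingers":0.3},{"slide":[345,-180,-138],"angular":[0,0,-68.1],"fingers":0.3}]'

```text
clock: 1.93
tcp_pos: [0.4682, -0.2369, 0.3825]
orientation: [0.002, 0.705, 0.709, 0.0]
wrist_force: [0.8, -0.7, 0.1]
finger_gap: 0.0598
grip_force: 0.0
```

```bash
cat >> h.py <<'E'
def go(x,y,z,yaw=None,tilt=0,ry=0):
    "slide mm, angular deg from the current pose to TCP (x,y,z), yaw (rad) of tool x, pointing down, then tilted by tilt about world axis (-sin ry,cos ry,0)"
    s=get_state();q=s["orientation"];A=R.from_quat([q[1],q[2],q[3],q[0]])
    B=A if yaw is None else R.from_rotvec(tilt*np.array([-np.sin(ry),np.cos(ry),0]))*R.from_euler("z",yaw)*R.from_euler("x",np.pi)
    print("slide",np.round(A.inv().apply(np.array([x,y,z])-s["tcp_pos"])*1000,1),"ang",np.round((A.inv()*B).as_rotvec(degrees=True),1))
E
cat > c.py <<'E'
from h import *
import sys
d=cam("wrist"); save(d,sys.argv[1]); s=get_state()
print(np.round(s["tcp_pos"],4),np.round(s["joint_pos"],2),s["finger_gap"],"cam",np.round(d["W"][:3,3],3),d["fovy"])
Z=dict(paint_large_mid=.047,paint_medium_mid=.044,paint_small_mid=.041,lidded_pot_mid=.023,open_pot_mid=.023,glue_large_mid=.047,caddy=0,rack=0)
for n in (sys.argv[2:] or Z):
    print(n,[(round(r["p"],2),np.round(r["point"]).tolist(),np.round(ray(d,r["point"],Z[n])[:2],3).tolist()) for r in tip_of(n,d)[:4]])
E
python3 c.py w1.png
```

```text
[ 0.4721 -0.2312  0.3816] [-0.61  0.22  0.26  1.61  0.    0.94] 0.05970841856309818 cam [ 0.467 -0.168  0.513] 71.03035139421333
paint_large_mid [(0.28, [373.0, 82.0], [0.653, -0.116])]
paint_medium_mid []
paint_small_mid [(0.85, [362.0, 160.0], [0.652, -0.244]), (0.74, [325.0, 123.0], [0.581, -0.181]), (0.62, [312.0, 75.0], [0.554, -0.105])]
lidded_pot_mid [(0.56, [377.0, 82.0], [0.669, -0.113])]
open_pot_mid []
glue_large_mid [(0.83, [393.0, 7.0], [0.671, -0.01])]
caddy [(0.59, [287.0, 209.0], [0.527, -0.35])]
rack []
```

View pics/w1.png

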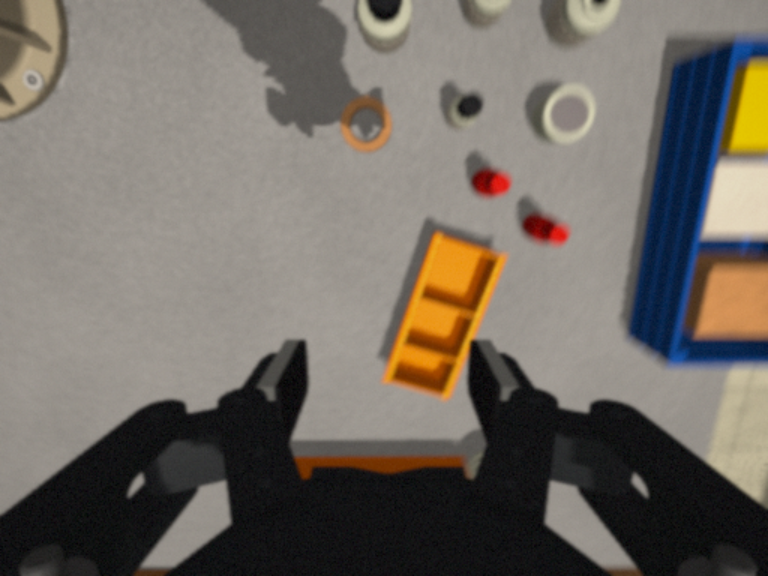

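Wrist view: small bottle at (468,105)/1.5, caddy rim corners at (438,231), (506,255), (449,398), (386,381), and the lidded pot with a flat grey lid at (567,112).

```bash
cat > e.py <<'E'
from h import *
d=cam("wrist"); 
P=np.array([ray(d,np.array(p)/1.5,.045)[:2] for p in ((438,231),(506,255),(449,398),(386,381))])
print(P.round(3),P.mean(0),np.linalg.norm(np.diff(P,axis=0),axis=1))
a=(P[0]+P[1]-P[2]-P[3])/2; print("yaw",np.arctan2(-a[0],a[1]))
h=cv2.cvtColor(d["color"],cv2.COLOR_RGB2HSV); m=cv2.inRange(h,(5,150,80),(22,255,255)); m[280:]=0; m[:140]=0
c=max(cv2.findContours(m,0,2)[0],key=cv2.contourArea); r=cv2.minAreaRect(c); P=np.array([ray(d,p,.035)[:2] for p in cv2.boxPoints(r)]); print(P.round(3),P.mean(0))
go(.554,-.105,.20)
E
python3 e.py
```

```text
[[ 0.523 -0.235]
 [ 0.604 -0.264]
 [ 0.544 -0.452]
 [ 0.462 -0.427]] [ 0.53351403 -0.34461904] [0.0855068  0.19788923 0.08540982]
yaw -0.30677232222090983
[[ 0.456 -0.434]
 [ 0.521 -0.235]
 [ 0.61  -0.267]
 [ 0.554 -0.473]] [ 0.53516936 -0.35204869]
slide [134.7  87.6 180.2] ang [0. 0. 0.]
```

Request:
jog_arm --moves '[{"slide":[27,18,36]},{"slide":[54,35,72]},{"slide":[81,53,108]},{"slide":[108,70,144]},{"slide":[135,88,180]},{"slide":[135,88,180]},{"slide":[135,88,180]}]'

```text
schema error: expected keys fingers, slide, angular
```

```bash
python3 c.py w2.png paint_small_mid lidded_pot_mid paint_large_mid; cat > f.py <<'E'
# dark cap centres by colour: z of cap top, expected xy
from h import *
import sys
d=cam("wrist"); z,x,y=map(float,sys.argv[1:4])
u=proj(d,[x,y,z]); h=cv2.cvtColor(d["color"],cv2.COLOR_RGB2HSV)
m=cv2.inRange(h,(0,0,0),(179,255,60)); k=np.zeros_like(m); cv2.circle(k,tuple(int(v) for v in u),int(sys.argv[4]),255,-1); m&=k
n,l,s,c=cv2.connectedComponentsWithStats(m)
for i in range(1,n):
    if s[i,4]>60: print(s[i].tolist(),c[i].round(1),"at top z",ray(d,c[i],z)[:2].round(4),"mid cap",ray(d,c[i],z-.012)[:2].round(4))
E
python3 f.py .082 .554 -.105 60
```

```text
[ 0.4662 -0.2394  0.3802] [-0.63  0.22  0.25  1.61 -0.    0.95] 0.05971699574204644 cam [ 0.465 -0.171  0.511] 71.03035139421333
paint_small_mid [(0.97, [329.0, 120.0], [0.585, -0.179]), (0.83, [312.0, 73.0], [0.552, -0.105]), (0.58, [364.0, 155.0], [0.651, -0.238])]
lidded_pot_mid [(0.81, [376.0, 82.0], [0.665, -0.116])]
paint_large_mid [(0.76, [260.0, 8.0], [0.468, -0.014])]
[306, 63, 16, 16, 188] [313.3  70.8] at top z [ 0.5469 -0.1068] mid cap [ 0.5491 -0.1051]
```

View pics/w2.png

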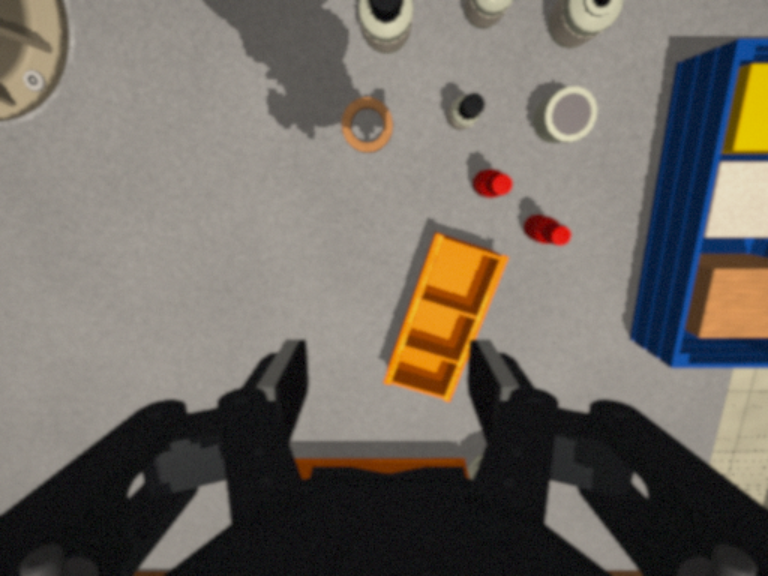

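The call was refused for missing keys, so this is the same view. The TCP readings jitter by several mm, so I'll track the commanded pose, now (0.468, -0.238, 0.380).

Request:
jog_arm --moves '[{"slide":[27,17,36],"angular":[0,0,0],"fingers":0.3},{"slide":[54,33,72],"angular":[0,0,0],"fingers":0.3},{"slide":[81,50,108],"angular":[0,0,0],"fingers":0.3},{"slide":[108,66,144],"angular":[0,0,0],"fingers":0.3},{"slide":[133,83,180],"angular":[0,0,0],"fingers":0.3},{"slide":[133,83,180],"angular":[0,0,0],"fingers":0.3},{"slide":[133,83,180],"angular":[0,0,0],"fingers":0.3},{"slide":[133,83,180],"angular":[0,0,0],"fingers":0.3}]'

```text
clock: 3.35
tcp_pos: [0.5491, -0.1041, 0.1987]
orientation: [-0.002, 0.706, 0.708, -0.001]
wrist_force: [0.2, 0.4, 0.2]
finger_gap: 0.0601
grip_force: 0.0
```

```bash
cat > f.py <<'E'
# dark cap centre by colour; args: cap-top z, expected xy, radius px, commanded TCP xyz (yaw 90 deg, down)
from h import *
import sys
d=read_camera("wrist"); z,x,y,r=map(float,sys.argv[1:5]); C=np.array(list(map(float,sys.argv[5:8])))
S=[get_state()["tcp_pos"]]
for i in range(2): read_camera("wrist"); S.append(get_state()["tcp_pos"])
print("tcp",np.round(S,4).tolist(),np.round(get_state()["orientation"],3))
T=np.eye(4);T[:3,:3]=(R.from_euler("z",np.pi/2)*R.from_euler("x",np.pi)).as_matrix();T[:3,3]=C;d["W"]=T@np.array(d["tool_from_camera"])
u=proj(d,[x,y,z]); g=d["color"].max(2); m=cv2.inRange(g,0,60); k=np.zeros_like(m); cv2.circle(k,tuple(int(v) for v in u),int(r),255,-1); m&=k
n,l,s,c=cv2.connectedComponentsWithStats(m)
for i in range(1,n):
    if s[i,4]>60: print(s[i].tolist(),c[i].round(1),"at top z",ray(d,c[i],z)[:2].round(4),"mid cap",ray(d,c[i],z-.012)[:2].round(4))
if len(sys.argv)>8: save(d,sys.argv[8])
E
python3 f.py .082 .551 -.105 70 .551 -.105 .2 w3.png
```

```text
tcp [[0.5498, -0.1052, 0.2004], [0.5502, -0.1059, 0.2014], [0.5505, -0.1063, 0.2019]] [0.001 0.707 0.707 0.   ]
[251, 175, 21, 25, 365] [259.8 186.6] at top z [ 0.5515 -0.1017] mid cap [ 0.5516 -0.1048]
```

View pics/w3.png

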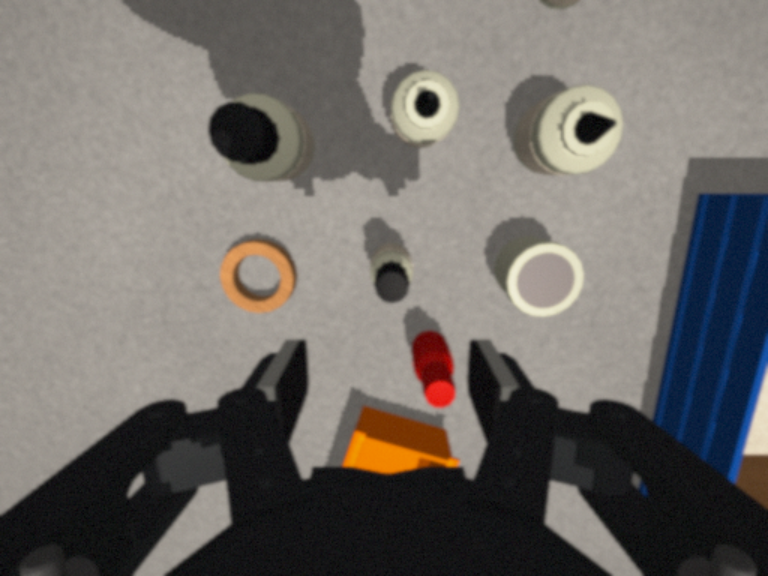

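Small cap at (260,187) raw → (0.5515, -0.104). Descend, grip and lift.

Request:
jog_arm --moves '[{"slide":[1,0,35],"angular":[0,0,0],"fingers":0.3},{"slide":[1,0,70],"angular":[0,0,0],"fingers":0.3},{"slide":[1,0,105],"angular":[0,0,0],"fingers":0.3},{"slide":[1,0,130],"angular":[0,0,0],"fingers":0.3},{"slide":[1,0,132],"angular":[0,0,0],"fingers":0.3},{"slide":[1,0,132],"angular":[0,0,0],"fingers":1},{"slide":[1,0,132],"angular":[0,0,0],"fingers":1},{"slide":[1,0,132],"angular":[0,0,0],"fingers":1},{"slide":[1,0,132],"angular":[0,0,0],"fingers":1},{"slide":[1,0,132],"angular":[0,0,0],"fingers":1}]' --squeeze 40

```text
clock: 4.33
tcp_pos: [0.5519, -0.1052, 0.0711]
orientation: [0.002, 0.707, 0.707, 0.001]
wrist_force: [-3.1, -0.8, 8.1]
finger_gap: 0.0208
grip_force: 38.9
```

Request:
jog_arm --moves '[{"slide":[0,0,-25],"angular":[0,0,0],"fingers":1},{"slide":[0,0,-60],"angular":[0,0,0],"fingers":1},{"slide":[0,0,-95],"angular":[0,0,0],"fingers":1},{"slide":[0,0,-122],"angular":[0,0,0],"fingers":1},{"slide":[-30,-4,-122],"angular":[0,0,0],"fingers":1},{"slide":[-65,-8,-122],"angular":[0,0,0],"fingers":1},{"slide":[-100,-13,-122],"angular":[0,0,0],"fingers":1},{"slide":[-135,-18,-122],"angular":[0,0,0],"fingers":1},{"slide":[-170,-22,-122],"angular":[0,0,0],"fingers":1},{"slide":[-205,-27,-122],"angular":[0,0,0],"fingers":1}]'

```text
clock: 5.17
tcp_pos: [0.523, -0.311, 0.1917]
orientation: [0.001, 0.707, 0.707, 0.0]
wrist_force: [0.8, -0.4, -0.8]
finger_gap: 0.0208
grip_force: 39.4
```

Request:
jog_arm --moves '[{"slide":[-35,-5,0],"angular":[0,0,0],"fingers":1},{"slide":[-70,-10,0],"angular":[0,0,0],"fingers":1},{"slide":[-95,-13,0],"angular":[0,0,0],"fingers":1},{"slide":[-106,-14,0],"angular":[0,0,0],"fingers":1},{"slide":[-106,-14,0],"angular":[0,0,0],"fingers":1},{"slide":[-106,-14,0],"angular":[0,0,0],"fingers":1},{"slide":[-106,-14,0],"angular":[0,0,0],"fingers":1}]'

```text
clock: 5.75
tcp_pos: [0.5093, -0.4139, 0.1907]
orientation: [-0.0, 0.707, 0.708, 0.0]
wrist_force: [-0.2, -0.3, -0.9]
finger_gap: 0.0206
grip_force: 39.4
```

```bash
cat > k.py <<'E'
from h import *
import sys
d=read_camera(sys.argv[1]); a,b,c,e=map(int,sys.argv[3:7]); d["color"]=d["color"][b:e,a:c]; save(d,sys.argv[2],float(sys.argv[7]))
s=get_state(); print(np.round(s["tcp_pos"],4),s["finger_gap"],s["grip_force"],np.round(s["wrist_force"],1))
E
python3 k.py wrist w4.png 150 150 400 384 2.5
```

```text
[ 0.5095 -0.4136  0.1907] 0.02040741999753436 39.38018560409546 [-0.3  0.1 -0.7]
```

View pics/w4.png

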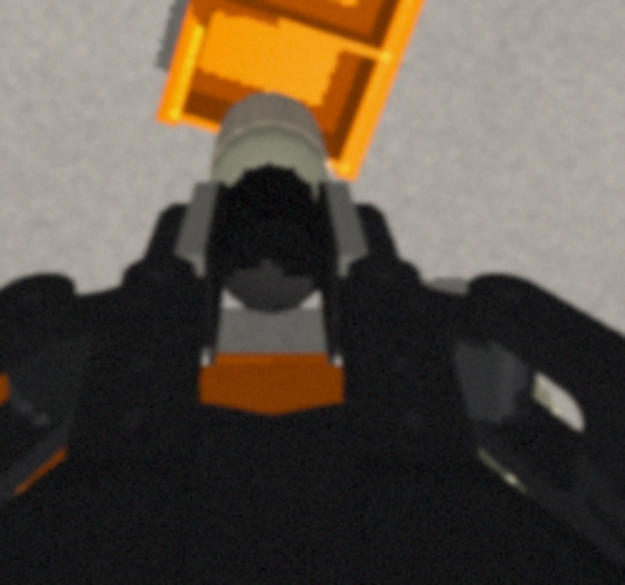

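Bottle held upright; caddy's near-end outer corners at crop (160,122) and (352,178). Checking the caddy estimate from here.

```bash
cat > e.py <<'E'
from h import *
d=read_camera("wrist"); C=np.array([.511,-.416,.19])
T=np.eye(4);T[:3,:3]=(R.from_euler("z",np.pi/2)*R.from_euler("x",np.pi)).as_matrix();T[:3,3]=C;d["W"]=T@np.array(d["tool_from_camera"])
P=[ray(d,np.array(p)/2.5+150,.045)[:2] for p in ((160,118),(354,178))]
y=-.31; Rm=np.array([[np.cos(y),-np.sin(y)],[np.sin(y),np.cos(y)]])
for p,l in zip(P,((-.041,-.099),(.041,-.099))): print(p.round(4),"expected",([.533,-.349]+Rm@l).round(4))
v=P[1]-P[0]; print(np.linalg.norm(v),np.arctan2(v[1],v[0]))
E
python3 e.py
```

```text
[ 0.4625 -0.4315] expected [ 0.4638 -0.4308]
[ 0.5466 -0.4592] expected [ 0.5418 -0.4558]
0.08849512746259955 -0.31775234607020203
```

Request:
jog_arm --moves '[{"slide":[-1,2,30],"angular":[0,0,0],"fingers":1},{"slide":[-1,2,60],"angular":[0,0,0],"fingers":1},{"slide":[-1,2,90],"angular":[0,0,0],"fingers":1},{"slide":[-1,2,108],"angular":[0,0,0],"fingers":1},{"slide":[-1,2,112],"angular":[0,0,0],"fingers":1},{"slide":[-1,2,114],"angular":[0,0,0],"fingers":1},{"slide":[-1,2,116],"angular":[0,0,0],"fingers":1},{"slide":[-1,2,116],"angular":[0,0,0],"fingers":1},{"slide":[-1,2,116],"angular":[0,0,0],"fingers":1}]'

```text
clock: 6.6
tcp_pos: [0.5118, -0.4166, 0.0757]
orientation: [0.001, 0.707, 0.707, -0.0]
wrist_force: [0.0, -0.1, -0.8]
finger_gap: 0.0204
grip_force: 39.5
```

Request:
jog_arm --moves '[{"slide":[0,0,1.5],"angular":[0,0,0],"fingers":1},{"slide":[0,0,3],"angular":[0,0,0],"fingers":1},{"slide":[0,0,3],"angular":[0,0,0],"fingers":1},{"slide":[0,0,3],"angular":[0,0,0],"fingers":1}]'

```text
clock: 6.93
tcp_pos: [0.512, -0.4175, 0.0752]
orientation: [0.002, 0.707, 0.707, -0.0]
wrist_force: [-4.0, 1.9, 12.1]
finger_gap: 0.0206
grip_force: 41.0
```

Contact. Release and rise, then go to the large bottle.

Request:
jog_arm --moves '[{"slide":[0,0,0],"angular":[0,0,0],"fingers":0.7},{"slide":[0,0,0],"angular":[0,0,0],"fingers":0.5},{"slide":[0,0,0],"angular":[0,0,0],"fingers":0.3},{"slide":[0,0,0],"angular":[0,0,0],"fingers":0.3},{"slide":[0,0,-20],"angular":[0,0,0],"fingers":0.3},{"slide":[0,0,-55],"angular":[0,0,0],"fingers":0.3},{"slide":[0,0,-90],"angular":[0,0,0],"fingers":0.3},{"slide":[0,0,-129],"angular":[0,0,0],"fingers":0.3},{"slide":[37,-5,-129],"angular":[0,0,0],"fingers":0.3},{"slide":[77,-9,-129],"angular":[0,0,0],"fingers":0.3}]'

```text
clock: 7.77
tcp_pos: [0.5041, -0.3425, 0.2037]
orientation: [0.004, 0.708, 0.706, 0.0]
wrist_force: [0.4, 0.9, -0.0]
finger_gap: 0.0596
grip_force: 0.0
```

Request:
jog_arm --moves '[{"slide":[40,-5,0],"angular":[0,0,0],"fingers":0.3},{"slide":[80,-9,0],"angular":[0,0,0],"fingers":0.3},{"slide":[120,-14,0],"angular":[0,0,0],"fingers":0.3},{"slide":[160,-19,0],"angular":[0,0,0],"fingers":0.3},{"slide":[200,-24,0],"angular":[0,0,0],"fingers":0.3},{"slide":[240,-29,0],"angular":[0,0,0],"fingers":0.3},{"slide":[280,-34,0],"angular":[0,0,0],"fingers":0.3},{"slide":[320,-40,0],"angular":[0,0,0],"fingers":0.3},{"slide":[330,-40,0],"angular":[0,0,0],"fingers":0.3},{"slide":[330,-40,0],"angular":[0,0,0],"fingers":0.3}]'

```text
clock: 8.6
tcp_pos: [0.4612, -0.0067, 0.2003]
orientation: [-0.0, 0.705, 0.709, 0.0]
wrist_force: [-0.3, -0.3, -0.4]
finger_gap: 0.0595
grip_force: 0.0
```

```bash
python3 f.py .094 .463 -.01 70 .463 -.010 .2; python3 k.py scene s2.png 60 120 360 290 2.6
```

```text
tcp [[0.4618, -0.0082, 0.2003], [0.4622, -0.0093, 0.2003], [0.4623, -0.01, 0.2003]] [ 0.     0.707  0.707 -0.   ]
[247, 178, 30, 36, 824] [260.8 195.4] at top z [ 0.4644 -0.0119] mid cap [ 0.4645 -0.0155]
[ 0.4623 -0.0103  0.2002] 0.059694596775836085 0.0 [ 0.1  0.  -0.3]
```

View pics/s2.png

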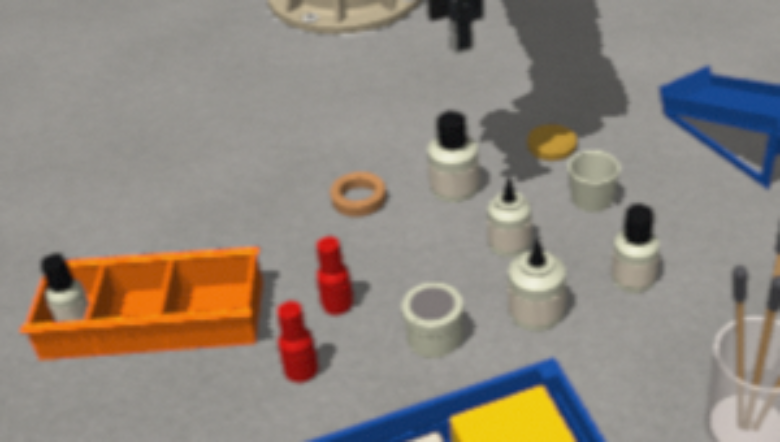

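Small bottle stands in the smallest compartment. Large cap at (0.4645, -0.0135): grip it.

Request:
jog_arm --moves '[{"slide":[-3,1,35],"angular":[0,0,0],"fingers":0.3},{"slide":[-3,1,70],"angular":[0,0,0],"fingers":0.3},{"slide":[-3,1,105],"angular":[0,0,0],"fingers":0.3},{"slide":[-3,1,120],"angular":[0,0,0],"fingers":0.3},{"slide":[-3,1,121],"angular":[0,0,0],"fingers":0.3},{"slide":[-3,1,121],"angular":[0,0,0],"fingers":1},{"slide":[-3,1,121],"angular":[0,0,0],"fingers":1},{"slide":[-3,1,121],"angular":[0,0,0],"fingers":1},{"slide":[-3,1,121],"angular":[0,0,0],"fingers":1},{"slide":[-3,1,121],"angular":[0,0,0],"fingers":1}]' --squeeze 50

```text
clock: 9.63
tcp_pos: [0.4644, -0.0128, 0.0808]
orientation: [0.002, 0.707, 0.707, 0.001]
wrist_force: [-0.1, -0.3, 4.1]
finger_gap: 0.0307
grip_force: 49.8
```

Request:
jog_arm --moves '[{"slide":[0,0,-25],"angular":[0,0,0],"fingers":1},{"slide":[0,0,-60],"angular":[0,0,0],"fingers":1},{"slide":[0,0,-95],"angular":[0,0,0],"fingers":1},{"slide":[0,0,-121],"angular":[0,0,0],"fingers":1},{"slide":[-30,9,-121],"angular":[0,0,0],"fingers":1},{"slide":[-65,21,-121],"angular":[0,0,0],"fingers":1},{"slide":[-102,32,-121],"angular":[0,0,0],"fingers":1},{"slide":[-139,44,-121],"angular":[0,0,0],"fingers":1},{"slide":[-176,56,-121],"angular":[0,0,0],"fingers":1},{"slide":[-213,67,-121],"angular":[0,0,0],"fingers":1}]'

```text
clock: 10.47
tcp_pos: [0.5303, -0.2268, 0.2007]
orientation: [0.0, 0.707, 0.707, 0.0]
wrist_force: [1.2, -0.2, -0.6]
finger_gap: 0.0304
grip_force: 50.1
```

Request:
jog_arm --moves '[{"slide":[-35,11,0],"angular":[0,0,0],"fingers":1},{"slide":[-60,19,0],"angular":[0,0,0],"fingers":1},{"slide":[-69,22,0],"angular":[0,0,0],"fingers":1},{"slide":[-69,22,0],"angular":[0,0,0],"fingers":1},{"slide":[-69,22,0],"angular":[0,0,0],"fingers":1},{"slide":[-69,22,30],"angular":[0,0,0],"fingers":1},{"slide":[-69,22,55],"angular":[0,0,0],"fingers":1},{"slide":[-69,22,55],"angular":[0,0,0],"fingers":1},{"slide":[-69,22,55],"angular":[0,0,0],"fingers":1}]'

```text
clock: 11.22
tcp_pos: [0.5507, -0.2916, 0.1445]
orientation: [-0.002, 0.706, 0.708, -0.0]
wrist_force: [0.7, -0.8, -0.6]
finger_gap: 0.0305
grip_force: 50.0
```

```bash
python3 k.py wrist w5.png 150 150 400 384 2.5
```

```text
[ 0.5518 -0.2926  0.1462] 0.030377113237585133 50.029175877571106 [-0.6 -1.3  0.2]
```

View pics/w5.png

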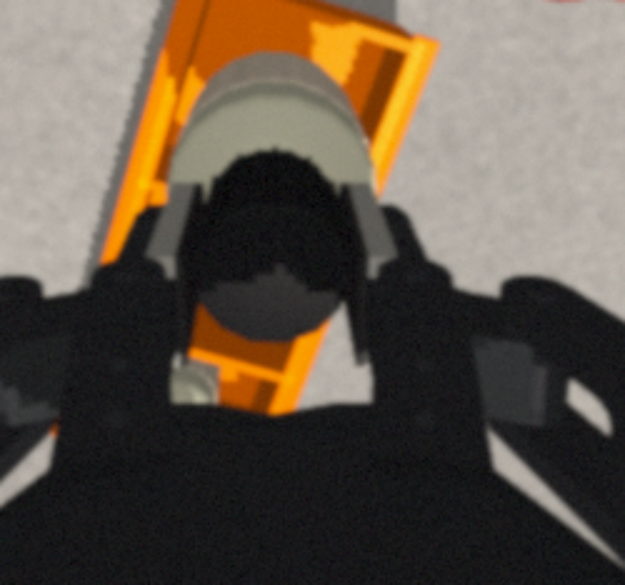

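```bash
cat > e.py <<'E'
from h import *
d=read_camera("wrist"); C=np.array([.553,-.295,.145])
T=np.eye(4);T[:3,:3]=(R.from_euler("z",np.pi/2)*R.from_euler("x",np.pi)).as_matrix();T[:3,3]=C;d["W"]=T@np.array(d["tool_from_camera"])
print(ray(d,np.array((437,42))/2.5+150,.045)[:2], "expected .6047 -.2686")
print("edge right",[ray(d,np.array(p)/2.5+150,.045)[:2].round(4) for p in ((412,100),(395,150))],"edge left",[ray(d,np.array(p)/2.5+150,.045)[:2].round(4) for p in ((173,5),(103,258))])
E
python3 e.py
```

```text
[ 0.60987391 -0.26923421] expected .6047 -.2686
edge right [array([ 0.6023, -0.2902]), array([ 0.5972, -0.309 ])] edge left [array([ 0.5186, -0.2563]), array([ 0.4881, -0.3525])]
```

Caddy estimate confirmed within 2 mm. Set down.

Request:
jog_arm --moves '[{"slide":[0,0,30],"angular":[0,0,0],"fingers":1},{"slide":[0,0,50],"angular":[0,0,0],"fingers":1},{"slide":[0,0,58],"angular":[0,0,0],"fingers":1},{"slide":[0,0,60],"angular":[0,0,0],"fingers":1},{"slide":[0,0,62],"angular":[0,0,0],"fingers":1},{"slide":[0,0,63],"angular":[0,0,0],"fingers":1},{"slide":[0,0,63],"angular":[0,0,0],"fingers":1},{"slide":[0,0,63],"angular":[0,0,0],"fingers":1}]'

```text
clock: 11.98
tcp_pos: [0.5528, -0.2947, 0.0848]
orientation: [0.001, 0.707, 0.707, 0.0]
wrist_force: [-2.1, 2.2, 6.8]
finger_gap: 0.0301
grip_force: 50.9
```

Request:
jog_arm --moves '[{"slide":[0,0,0],"angular":[0,0,0],"fingers":0.7},{"slide":[0,0,0],"angular":[0,0,0],"fingers":0.5},{"slide":[0,0,0],"angular":[0,0,0],"fingers":0.3},{"slide":[0,0,0],"angular":[0,0,0],"fingers":0.3},{"slide":[0,0,-20],"angular":[0,0,0],"fingers":0.3},{"slide":[0,0,-55],"angular":[0,0,0],"fingers":0.3},{"slide":[0,0,-90],"angular":[0,0,0],"fingers":0.3},{"slide":[0,0,-118],"angular":[0,0,0],"fingers":0.3},{"slide":[37,10,-118],"angular":[0,0,0],"fingers":0.3},{"slide":[73,20,-118],"angular":[0,0,0],"fingers":0.3}]'

```text
clock: 12.82
tcp_pos: [0.5735, -0.2232, 0.2032]
orientation: [0.003, 0.708, 0.706, 0.001]
wrist_force: [0.6, 0.7, -1.4]
finger_gap: 0.0599
grip_force: 0.0
```

Request:
jog_arm --moves '[{"slide":[38,11,0],"angular":[0,0,0],"fingers":0.3},{"slide":[76,22,0],"angular":[0,0,0],"fingers":0.3},{"slide":[114,33,0],"angular":[0,0,0],"fingers":0.3},{"slide":[152,44,0],"angular":[0,0,0],"fingers":0.3},{"slide":[190,55,0],"angular":[0,0,0],"fingers":0.3},{"slide":[228,66,0],"angular":[0,0,0],"fingers":0.3},{"slide":[266,77,0],"angular":[0,0,0],"fingers":0.3},{"slide":[304,87,0],"angular":[0,0,0],"fingers":0.3},{"slide":[320,89,0],"angular":[0,0,0],"fingers":0.3},{"slide":[320,89,0],"angular":[0,0,0],"fingers":0.3}]'

```text
clock: 13.65
tcp_pos: [0.6611, 0.1031, 0.1999]
orientation: [-0.0, 0.705, 0.709, 0.0]
wrist_force: [-1.2, -0.1, 0.6]
finger_gap: 0.0599
grip_force: 0.0
```

```bash
python3 f.py .088 .662 .098 70 .662 .098 .2
```

```text
tcp [[0.6608, 0.1008, 0.1999], [0.6607, 0.0993, 0.2], [0.6607, 0.0982, 0.2001]] [ 0.     0.707  0.707 -0.   ]
[253, 176, 27, 32, 604] [264.8 190.7] at top z [0.6671 0.0988] mid cap [0.6674 0.0955]
```

Request:
jog_arm --moves '[{"slide":[2,4,35],"angular":[0,0,0],"fingers":0.3},{"slide":[2,4,70],"angular":[0,0,0],"fingers":0.3},{"slide":[2,4,105],"angular":[0,0,0],"fingers":0.3},{"slide":[2,4,126],"angular":[0,0,0],"fingers":0.3},{"slide":[2,4,127],"angular":[0,0,0],"fingers":0.3},{"slide":[2,4,127],"angular":[0,0,0],"fingers":1},{"slide":[2,4,127],"angular":[0,0,0],"fingers":1},{"slide":[2,4,127],"angular":[0,0,0],"fingers":1},{"slide":[2,4,127],"angular":[0,0,0],"fingers":1},{"slide":[2,4,127],"angular":[0,0,0],"fingers":1}]' --squeeze 45

```text
clock: 14.63
tcp_pos: [0.6667, 0.1005, 0.076]
orientation: [0.002, 0.707, 0.707, 0.002]
wrist_force: [0.1, -1.9, 5.5]
finger_gap: 0.0262
grip_force: 44.6
```

Request:
jog_arm --moves '[{"slide":[0,0,-25],"angular":[0,0,0],"fingers":1},{"slide":[0,0,-60],"angular":[0,0,0],"fingers":1},{"slide":[0,0,-95],"angular":[0,0,0],"fingers":1},{"slide":[0,0,-127],"angular":[0,0,0],"fingers":1},{"slide":[-32,-9,-127],"angular":[0,0,0],"fingers":1},{"slide":[-69,-20,-127],"angular":[0,0,0],"fingers":1},{"slide":[-106,-31,-127],"angular":[0,0,0],"fingers":1},{"slide":[-143,-42,-127],"angular":[0,0,0],"fingers":1},{"slide":[-180,-53,-127],"angular":[0,0,0],"fingers":1},{"slide":[-217,-64,-127],"angular":[0,0,0],"fingers":1}]'

```text
clock: 15.47
tcp_pos: [0.6002, -0.1174, 0.201]
orientation: [0.0, 0.707, 0.708, 0.0]
wrist_force: [0.8, -0.1, -0.9]
finger_gap: 0.0262
grip_force: 44.7
```

Request:
jog_arm --moves '[{"slide":[-37,-11,0],"angular":[0,0,0],"fingers":1},{"slide":[-74,-22,0],"angular":[0,0,0],"fingers":1},{"slide":[-111,-33,0],"angular":[0,0,0],"fingers":1},{"slide":[-148,-43,0],"angular":[0,0,0],"fingers":1},{"slide":[-185,-54,0],"angular":[0,0,0],"fingers":1},{"slide":[-220,-65,0],"angular":[0,0,0],"fingers":1},{"slide":[-245,-71,0],"angular":[0,0,0],"fingers":1},{"slide":[-245,-71,0],"angular":[0,0,0],"fingers":1},{"slide":[-245,-71,0],"angular":[0,0,0],"fingers":1},{"slide":[-245,-71,0],"angular":[0,0,0],"fingers":1}]'

```text
clock: 16.3
tcp_pos: [0.53, -0.3607, 0.2005]
orientation: [-0.0, 0.707, 0.707, 0.0]
wrist_force: [-0.5, 0.3, -1.8]
finger_gap: 0.0265
grip_force: 44.7
```

Request:
jog_arm --moves '[{"slide":[0,0,30],"angular":[0,0,0],"fingers":1},{"slide":[0,0,60],"angular":[0,0,0],"fingers":1},{"slide":[0,0,90],"angular":[0,0,0],"fingers":1},{"slide":[0,0,112],"angular":[0,0,0],"fingers":1},{"slide":[0,0,118],"angular":[0,0,0],"fingers":1},{"slide":[0,0,121],"angular":[0,0,0],"fingers":1},{"slide":[0,0,123],"angular":[0,0,0],"fingers":1},{"slide":[0,0,124],"angular":[0,0,0],"fingers":1},{"slide":[0,0,124],"angular":[0,0,0],"fingers":1},{"slide":[0,0,124],"angular":[0,0,0],"fingers":1}]'

```text
clock: 17.13
tcp_pos: [0.5298, -0.3588, 0.0798]
orientation: [-0.0, 0.706, 0.708, -0.0]
wrist_force: [-6.0, 5.3, 13.3]
finger_gap: 0.0261
grip_force: 45.8
```

Request:
jog_arm --moves '[{"slide":[0,0,0],"angular":[0,0,0],"fingers":0.7},{"slide":[0,0,0],"angular":[0,0,0],"fingers":0.5},{"slide":[0,0,0],"angular":[0,0,0],"fingers":0.3},{"slide":[0,0,0],"angular":[0,0,0],"fingers":0.3},{"slide":[0,0,-20],"angular":[0,0,0],"fingers":0.3},{"slide":[0,0,-55],"angular":[0,0,0],"fingers":0.3},{"slide":[0,0,-90],"angular":[0,0,0],"fingers":0.3},{"slide":[0,0,-124],"angular":[0,0,0],"fingers":0.2},{"slide":[30,16,-124],"angular":[0,0,0],"fingers":0.1},{"slide":[60,32,-124],"angular":[0,0,0],"fingers":0}]'

```text
clock: 17.97
tcp_pos: [0.5636, -0.303, 0.2038]
orientation: [0.003, 0.708, 0.706, 0.001]
wrist_force: [0.9, 0.9, -1.3]
finger_gap: 0.0849
grip_force: 0.0
```

Request:
jog_arm --moves '[{"slide":[30,16,0],"angular":[0,0,0],"fingers":0},{"slide":[62,33,0],"angular":[0,0,0],"fingers":0},{"slide":[95,51,0],"angular":[0,0,0],"fingers":0},{"slide":[128,68,0],"angular":[0,0,0],"fingers":0},{"slide":[160,86,0],"angular":[0,0,0],"fingers":0},{"slide":[190,102,0],"angular":[0,0,0],"fingers":0},{"slide":[190,102,0],"angular":[0,0,0],"fingers":0},{"slide":[190,102,0],"angular":[0,0,0],"fingers":0},{"slide":[190,102,0],"angular":[0,0,0],"fingers":0}]'

```text
clock: 18.72
tcp_pos: [0.6639, -0.1109, 0.2001]
orientation: [-0.0, 0.707, 0.708, -0.0]
wrist_force: [-0.4, 0.6, 0.4]
finger_gap: 0.0854
grip_force: 0.0
```

```bash
python3 c.py w6.png lidded_pot_mid; python3 k.py scene s3.png 60 120 360 290 2.6
```

```text
[ 0.6636 -0.1117  0.2001] [-0.29  0.52  0.26  1.31 -0.    1.28] 0.08544164842539786 cam [ 0.663 -0.042  0.331] 71.03035139421333
lidded_pot_mid [(0.93, [258.0, 174.0], [0.663, -0.108])]
[ 0.6634 -0.1124  0.2003] 0.08544795116399316 0.0 [ 0.3  0.4 -0.2]
```

View pics/w6.png

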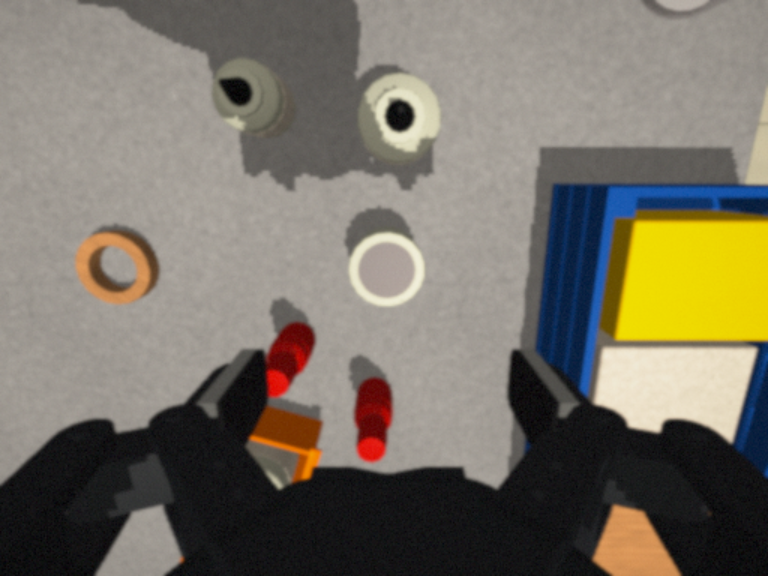

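View pics/s3.png

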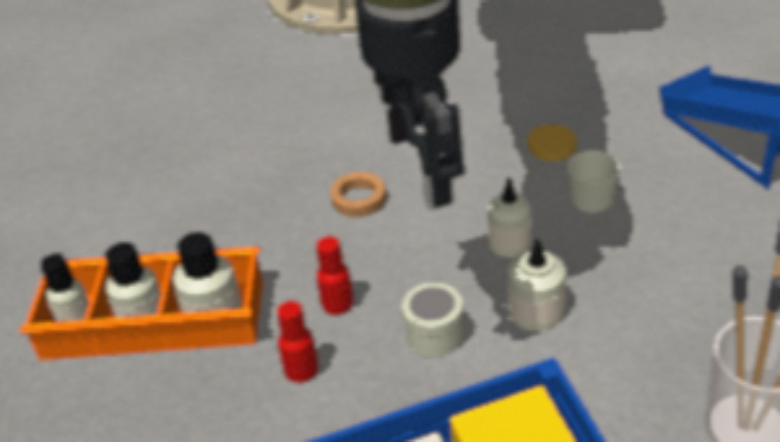

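All three bottles stand in their compartments. Lidded pot centre at (0.663, -0.109); descend, grip the lid.

Request:
jog_arm --moves '[{"slide":[2,-2,38],"angular":[0,0,0],"fingers":0},{"slide":[3,-2,76],"angular":[0,0,0],"fingers":0},{"slide":[3,-2,114],"angular":[0,0,0],"fingers":0},{"slide":[3,-2,148],"angular":[0,0,0],"fingers":0},{"slide":[3,-2,168],"angular":[0,0,0],"fingers":0},{"slide":[3,-2,170],"angular":[0,0,0],"fingers":0},{"slide":[3,-2,170],"angular":[0,0,0],"fingers":1},{"slide":[3,-2,170],"angular":[0,0,0],"fingers":1},{"slide":[3,-2,170],"angular":[0,0,0],"fingers":1},{"slide":[3,-2,170],"angular":[0,0,0],"fingers":1}]' --squeeze 40

```text
clock: 19.7
tcp_pos: [0.6638, -0.1091, 0.0331]
orientation: [0.002, 0.707, 0.707, 0.001]
wrist_force: [-0.7, -1.1, 3.3]
finger_gap: 0.0546
grip_force: 42.8
```

Request:
jog_arm --moves '[{"slide":[0,0,-25],"angular":[0,0,0],"fingers":1},{"slide":[0,0,-62],"angular":[0,0,0],"fingers":1},{"slide":[0,0,-100],"angular":[0,0,0],"fingers":1},{"slide":[10,-3,-138],"angular":[0,0,-7],"fingers":1},{"slide":[40,-10,-160],"angular":[0,0,-14],"fingers":1},{"slide":[75,-18,-175],"angular":[0,0,-21],"fingers":1},{"slide":[110,-27,-190],"angular":[0,0,-28],"fingers":1},{"slide":[145,-36,-200],"angular":[0,0,-35],"fingers":1},{"slide":[182,-45,-200],"angular":[0,0,-42],"fingers":1},{"slide":[219,-54,-200],"angular":[0,0,-49],"fingers":1}]'

```text
clock: 20.53
tcp_pos: [0.6081, 0.1124, 0.2331]
orientation: [0.002, 0.347, 0.938, 0.001]
wrist_force: [1.1, 0.8, -1.3]
finger_gap: 0.0546
grip_force: 42.6
```

```bash
python3 -c "
from h import *
s=get_state();print(s['tcp_pos'],s['joint_pos'].round(2) if hasattr(s['joint_pos'],'round') else s['joint_pos'])
# commanded pose: (.609,.110,.230), yaw 139 deg
A=R.from_euler('z',139,degrees=True)*R.from_euler('x',np.pi); B=R.from_euler('z',191.5,degrees=True)*R.from_euler('x',np.pi)
print(A.inv().apply(np.array([.555,.3285,.23])-[.609,.110,.230])*1000,(A.inv()*B).as_rotvec(degrees=True))"
```

```text
[0.60810064 0.11235665 0.23314817] [0.05 0.4  0.14 1.31 0.   0.76]
[1.84103215e+02 1.29476856e+02 1.58563417e-14] [ 0.0000000e+00  6.4293957e-15 -5.2500000e+01]
```

Request:
jog_arm --moves '[{"slide":[24,17,0],"angular":[0,0,-6.5],"fingers":1},{"slide":[48,34,0],"angular":[0,0,-13],"fingers":1},{"slide":[73,51,0],"angular":[0,0,-20],"fingers":1},{"slide":[97,68,0],"angular":[0,0,-26.5],"fingers":1},{"slide":[121,85,0],"angular":[0,0,-33],"fingers":1},{"slide":[146,103,0],"angular":[0,0,-40],"fingers":1},{"slide":[170,119,0],"angular":[0,0,-46.5],"fingers":1},{"slide":[184,129.5,0],"angular":[0,0,-52.5],"fingers":1},{"slide":[184,129.5,0],"angular":[0,0,-52.5],"fingers":1},{"slide":[184,129.5,0],"angular":[0,0,-52.5],"fingers":1}]'

```text
clock: 21.37
tcp_pos: [0.5535, 0.3303, 0.2313]
orientation: [0.001, -0.101, 0.995, 0.0]
wrist_force: [-0.1, 0.1, -1.6]
finger_gap: 0.0546
grip_force: 42.6
```

```bash
python3 k.py wrist w7.png 0 0 512 384 1.5; python3 -c "
from h import *
d=cam('wrist');s=get_state();print(s['tcp_pos'],s['orientation'],s['joint_pos'])
h=cv2.cvtColor(d['color'],cv2.COLOR_RGB2HSV);m=cv2.inRange(h,(105,130,40),(125,255,255));print(tip_of('rack',d),[ray(d,r['point'],0) for r in tip_of('rack',d)])"
```

```text
[0.5538 0.3294 0.2311] 0.05456003862089434 42.63132333755493 [-0.3 -0.1 -0.6]
[0.5540179  0.3287306  0.23100027] [ 5.60943613e-04 -9.96066329e-02  9.95026732e-01 -8.28615959e-05] [ 4.11242245e-01  4.53880024e-01  2.25624468e-01  1.34152365e+00
 -5.01560945e-04  2.11697798e-01]
[{'point': [257.7, 139.6], 'p': 0.74}] [array([0.51678312, 0.32217318, 0.        ])]
```

View pics/w7.png

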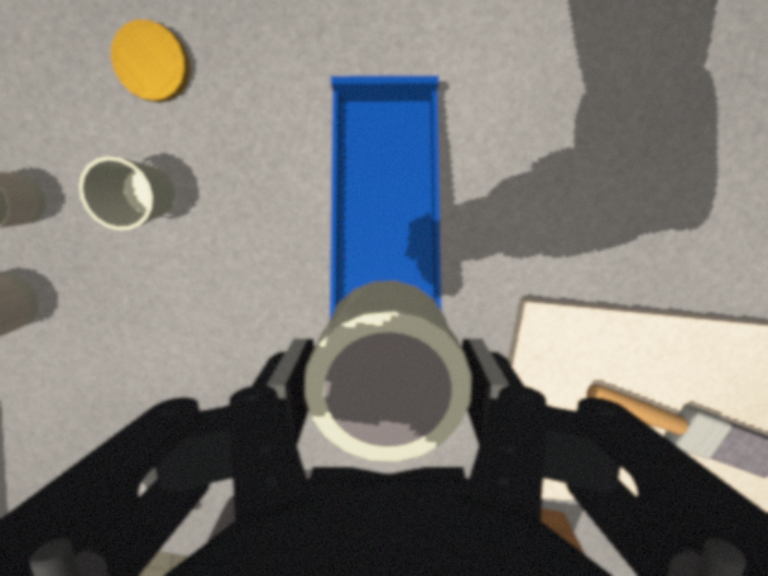

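The rack is aligned with the tool (lane columns 332–440, pot centre 388); stop edge at row 77–95. I check its x and compute the tilted pose.

```bash
python3 -c "
from h import *
d=cam('wrist'); yw=np.radians(191.5); C=np.array([.555,.3285,.23])
A=R.from_euler('z',yw)*R.from_euler('x',np.pi); T=np.eye(4);T[:3,:3]=A.as_matrix();T[:3,3]=C; d['W']=T@np.array(d['tool_from_camera'])
ps=yw-np.pi; e=np.array([np.cos(ps),np.sin(ps),0]); n=np.array([-np.sin(ps),np.cos(ps),0]); O=np.array([.513,.320,0])
for p,z in (((386,77),.036),((386,99),.014),((332,85),.036),((440,85),.036)):
  q=ray(d,np.array(p)/1.5,z)-O; print(p,'rack x',q@e,'y',q@n)
t=np.radians(-22); B=R.from_rotvec(t*n)*A; print('toolz',B.as_matrix()[:,2],'ang',(A.inv()*B).as_rotvec(degrees=True))
for c in (.04,.003):
  b=O+.055*e+[0,0,.083-.4059*.03]; nn=-B.as_matrix()[:,2]; P=b+nn*(.030+c); print(P,A.inv().apply(P-C)*1000,'mid',(P-nn*.007-O)@e,(P-nn*.007)[2])
"
```

```text
(386, 77) rack x -0.09369361186821738 y 0.0001585822826547934
(386, 99) rack x -0.08251499316488582 y 7.169674268398991e-05
(332, 85) rack x -0.08840336930125571 y -0.03949139046617637
(440, 85) rack x -0.08832452122748728 y 0.03978870447155387
toolz [ 0.36708626  0.07468454 -0.92718385] ang [-4.00022194e-15 -2.20000000e+01 -1.34711148e-15]
[0.54119982 0.32573732 0.13572587] [1.40739266e+01 4.40932562e-02 9.42741302e+01] mid 0.031399784614797435 0.12923558283770764
[0.55478201 0.32850065 0.10142007] [2.13482619e-01 4.40932562e-02 1.28579933e+02] mid 0.0452602285711862 0.09492978021873648
```

Request:
jog_arm --moves '[{"slide":[4,0,30],"angular":[0,-6,0],"fingers":1},{"slide":[8,0,60],"angular":[0,-12,0],"fingers":1},{"slide":[12,0,80],"angular":[0,-18,0],"fingers":1},{"slide":[14,0,94],"angular":[0,-22,0],"fingers":1},{"slide":[14,0,94],"angular":[0,-22,0],"fingers":1},{"slide":[8,0,108],"angular":[0,-22,0],"fingers":1},{"slide":[3,0,120],"angular":[0,-22,0],"fingers":1},{"slide":[1,0,126],"angular":[0,-22,0],"fingers":1},{"slide":[1,0,127],"angular":[0,-22,0],"fingers":1},{"slide":[1,0,127],"angular":[0,-22,0],"fingers":1}]'

```text
clock: 22.45
tcp_pos: [0.5529, 0.3283, 0.103]
orientation: [0.189, -0.098, 0.977, 0.019]
wrist_force: [-0.6, 1.0, -1.1]
finger_gap: 0.0543
grip_force: 42.6
```

Tilted to the slope, no contact, about 3 mm clear. Let go.

Request:
jog_arm --moves '[{"slide":[0,0,0],"angular":[0,0,0],"fingers":0},{"slide":[0,0,0],"angular":[0,0,0],"fingers":0},{"slide":[0,0,0],"angular":[0,0,0],"fingers":0},{"slide":[0,0,0],"angular":[0,0,0],"fingers":0},{"slide":[0,0,-20],"angular":[0,0,0],"fingers":0},{"slide":[0,0,-60],"angular":[0,0,0],"fingers":0},{"slide":[0,0,-100],"angular":[0,0,0],"fingers":0},{"slide":[0,0,-120],"angular":[0,0,0],"fingers":0},{"slide":[0,0,-120],"angular":[0,0,0],"fingers":0}]'

```text
clock: 23.2
tcp_pos: [0.5103, 0.3215, 0.2215]
orientation: [0.194, -0.099, 0.976, 0.021]
wrist_force: [-0.1, 0.3, 0.3]
finger_gap: 0.0854
grip_force: 0.0
```

```bash
python3 -c "
from h import *
a=cam('wrist');b=cam('scene');print(get_state()['clock'])
r=tip_of('lidded_pot_mid',a); print([(x['p'],x['point'],ray(a,x['point'],.046)) for x in r])
ps=.2; print('expected',[.513-.068*np.cos(ps),.32-.068*np.sin(ps)])
o=np.hstack([cv2.resize(a['color'],(512,384)),np.zeros((384,4,3),np.uint8),cv2.resize(b['color'][110:280,60:400],(768,384))[:,:]])
cv2.imwrite('pics/end.png',cv2.resize(o,(800,240))[:,:,::-1])"
```

```text
23.3
[(0.95, [254.1, 71.0], array([0.46593227, 0.30999305, 0.046     ]))]
expected [np.float64(0.44635547270679554), np.float64(0.30649048550593583)]
```

View pics/end.png

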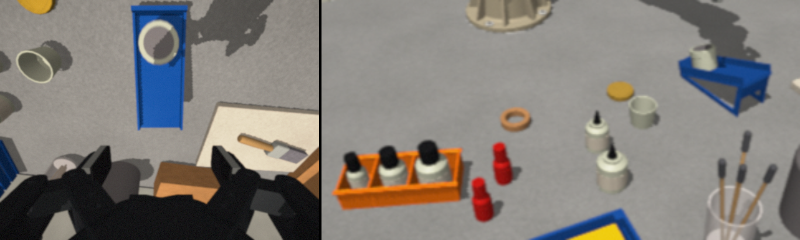

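The pot is on the lane, reading about 18 mm short of the stop; it may still have been sliding or my ray off. Wait a second and measure again from a vertical view.

Request:
jog_arm --moves '[{"slide":[0,0,-6],"angular":[0,6,0],"fingers":0},{"slide":[0,0,-12],"angular":[0,12,0],"fingers":0},{"slide":[0,0,-18],"angular":[0,18,0],"fingers":0},{"slide":[0,0,-20],"angular":[0,22,0],"fingers":0},{"slide":[0,0,-20],"angular":[0,22,0],"fingers":0},{"slide":[0,0,-20],"angular":[0,22,0],"fingers":0},{"slide":[0,0,-20],"angular":[0,22,0],"fingers":0},{"slide":[0,0,-20],"angular":[0,22,0],"fingers":0}]'

```text
clock: 24.02
tcp_pos: [0.5003, 0.3183, 0.2321]
orientation: [-0.0, -0.101, 0.995, -0.0]
wrist_force: [-0.1, -0.5, -0.1]
finger_gap: 0.0853
grip_force: 0.0
```

```bash
python3 -c "
from h import *
a=cam('wrist');b=cam('top');c=cam('scene')
for d in (a,b,c): print([(x['p'],x['point'],ray(d,x['point'],.046)[:2].round(4)) for x in tip_of('lidded_pot_mid',d)[:2]])
r=proj(a,[.446,.3065,.046]); print('expected px',r)
u,v=[int(t) for t in r]; cr=a['color'][max(0,v-90):v+110,max(0,u-90):u+110]; print(u-90,v-90)
cs=c['color'][130:200,300:390]
o=np.hstack([cv2.resize(cr,(480,480)),cv2.resize(cs,(318,247))]) if 0 else 0
k=np.zeros((480,800,3),np.uint8);k[:,:480]=cv2.resize(cr,(480,480));k[:245,484:799]=cv2.resize(cs,(315,245))
cv2.imwrite('pics/end2.png',k[:,:,::-1])"
```

```text
[]
[(0.66, [125.8, 245.5], array([0.4612, 0.3057]))]
[(0.68, [330.2, 151.3], array([0.4559, 0.3045]))]
expected px [np.float64(256.75157598756584), np.float64(127.50712434073876)]
166 37
```

View pics/end2.png

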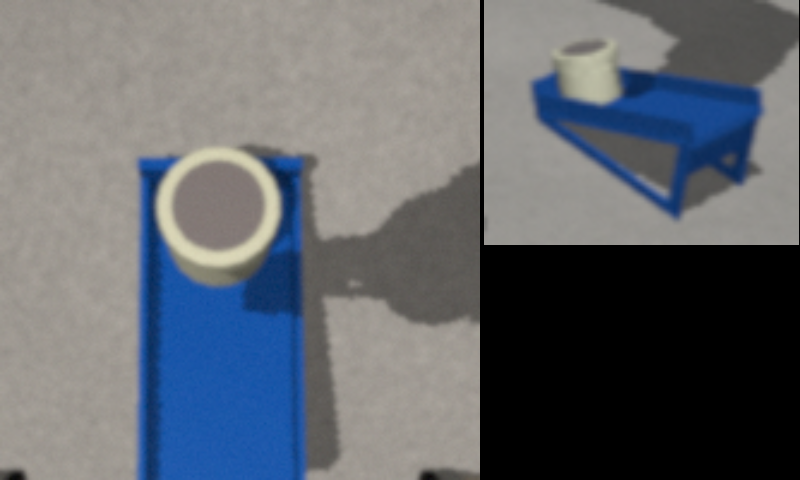

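```bash
python3 -c "
from h import *
a=cam('wrist');ps=.2
for x,z in ((-.0766,.0673),(-.0348,.0346)): print(proj(a,[.513+x*np.cos(ps),.32+x*np.sin(ps),z]))
print('observed 123.2, 155.8')"
```

```text
[np.float64(256.3287539914272), np.float64(119.49120601427468)]
[np.float64(256.54186483695577), np.float64(154.3440194686186)]
observed 123.2, 155.8
```

The pot lies flat against the stop, within 4 mm of the prediction. Handing in.

```bash
python3 -c "
from workcell import *
print(hand_in())"
```

```text
the job is handed in; nothing more can be done
None
```

I stood the three paint bottles in their own caddy compartments, let the lidded pot slide to the rack's stop, left the glue bottles and open pot untouched, and handed in at about 24 s of the 110 s; no verdict came back.

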